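Open the orange-flowered canister

TASK

Open the big canister with the orange flowers: lift its lid off by the knob and set it down gently, right way up, on the middle of the round cork mat. Leave the canister standing where it is, and leave the small blue-flowered canister beside it closed and undisturbed.

Things in the scene. Friction and masses are not known exactly. Their poses are not given: they have to be found in the camera images.
- orange_lid: Loose lid of the big canister: white dome with orange and red flowers, 160 mm across, 0.19 kg. Origin: underside centre, z up along its axis. Collar 116 mm across at z 0 to 10 mm (inside the canister; the lid stands on it when set down), brim at 10 to 20 mm, dome up to 45 mm, round white knob 24 mm across at 47 to 65 mm. It rests by its weight; 10 mm of lift frees it.
- orange_canister: The big open-topped porcelain canister under that lid, white with orange and red flowers, 155 mm across, 165 mm tall, loose on the worktop, about 0.5 kg. Origin: centre of its underside; z up. While closed, the lid's origin is 155 mm above this one.
- cork_mat: Round brown cork mat, 180 mm across and 10 mm thick, lying fixed on the worktop. Origin: centre of its underside; its top is at z = 10 mm.
- blue_lid: Lid of the other, smaller canister, to stay closed: white dome with blue and violet flowers, 119 mm across, 65 mm tall with its white knob. It rests on a loose white canister with blue and violet flowers, 114 mm across, 122 mm tall. Origin: underside centre of its collar, 112 mm above the worktop; z up.
Not all that is in view belongs to the job. What is shaped like the orange_lid but black or turquoise is not meant.

How it is judged:
On the way, in this order (a step that is already met when the one before it is completed fails the run):
1. the orange-flowered lid is held in the fingers, clear above its canister or already carried aside (contact force between the fingers and orange_lid above 0.5 N and z of orange_lid in the frame of orange_canister above 0.171 m), for 0.1 s.
2. the lid is lowered in the fingers to within 15 mm of the cork mat (not dropped) (contact force between the fingers and orange_lid above 0.5 N and horizontal distance between orange_lid and cork_mat below 0.03 m and z of orange_lid in the frame of cork_mat below 0.025 m), for 0.05 s.
At the end, for the whole second after the job is handed in: The orange-flowered lid stands at rest, right way up (within about 8 degrees) on its collar on the cork mat, its centre within 25 mm of the mat's; the orange-flowered canister stands upright within 30 mm of where it was; the blue-flowered lid is within 20 mm of where it was (horizontal distance between orange_lid and cork_mat below 0.025 m and z of orange_lid in the frame of cork_mat between 0.006 and 0.014 m and angle between orange_lid's own z axis and vertical below 0.15 rad and linear speed of orange_lid below 0.02 m/s and angle between orange_canister's own z axis and vertical below 0.1 rad and distance of orange_canister from where it was at the start of the episode below 0.03 m and distance of blue_lid from where it was at the start of the episode below 0.02 m); the robot touches nothing.
It fails at once if the orange-flowered canister is shoved or dragged (30 mm) or tipped over (20 degrees) (distance of orange_canister from where it was at the start of the episode above 0.03 m or angle between orange_canister's own z axis and vertical above 0.35 rad).
It fails at once if the lid of the blue-flowered canister is disturbed (20 mm) (distance of blue_lid from where it was at the start of the episode above 0.02 m).
It also fails if it takes over 38 s, if anything falls off the work surface, if the arm or the gripper's body presses on something with over 40 N, if the wrist force passes 120 N, or if a joint passes its speed limit or range.

ROBOT

A 6-joint arm with a two-finger parallel gripper is mounted at the origin on a cart in front of the work surface, level with it; the furniture and walls round the work are solid. World frame = base frame: x ahead of the robot, y to its left, z up, the work surface at z = 0. Lengths are in m, angles in rad, forces in N, time in s.
With the tool pointing down it reaches from about 0.325 to 0.85 m from the base axis. Payload 4.4 kg.
Tool frame: the origin (TCP) lies at the very end of the fingers, on their centre line; the grasp point (between the pads) lies 19 mm behind it; z points along the fingers, y is the line along which they close (so a half turn about z gives the same grasp; the last joint's range is limited). The gripper opens to 94 mm and grips with 3 to 60 N. Pads are 16 mm wide; open, the fingers measure 119 mm over their backs; the gripper's body (75 mm by 177 mm) begins 78 mm behind the grasp point.
Start: joints at [1.137, 0.207, 1.542, -0, 1.393, -0.15], TCP at [0.16, 0.552, 0.17] pointing down, gripper open.
Joint ranges: [-2.73, 2.73], [-0.86, 2.22], [0.23, 2.46], [-1.11, 4.25], [0.08, 2.63], [-2.82, 2.82]. Speed limits (rad/s): [2.79, 2.79, 3.14, 3.14, 3.14, 3.14].

INTERFACE

Orientations are given as a 3x3 rotation matrix whose columns are the frame's x, y, z axes.
In Python, from plant import arm gives the robot as it stands. The module is installed in compiled form; this text tells all that it offers.
- The arm moves only by the shell command python3 -m crank 'ROWS' [OPENING]. ROWS is JSON, a list of rows, each an object of numbers: "tx", "ty", "tz": the shift along the tool's x, y, z in m; "rx", "ry", "rz": the turn, a rotation vector about the tool's x, y, z in rad. In form: [{"tx": .., "ty": .., "tz": .., "rx": .., "ry": .., "rz": ..}, ...]. A call has 1 to 5 rows; each row shifts and turns the commanded pose from where the row before left it, along the tool's axes as they then stand; what a row does not reach is not made up. A row lasts 1/12 s, in which the tool goes at most 41.7 mm and 7.16 degrees, less where a joint would pass 70% of its speed; a pose out of reach is approached as far as the arm can. A call is refused whole if a number of a shift passes 0.0417 or a number of a turn 0.125, either way. A call with a gripper value outside its range is refused whole. OPENING is the gripper's target within -1 to 1 (shut at 1, half-way at 0, fully open at -1), set as the call begins (- or left out, the last holds). The fingers move at their own pace and stop on an object; the grip force is fixed at half the most. Time passes only in rows, so rows that do not move let the fingers close. It gives the time, the measured TCP pose, the force, the opening and the grip force at its end, in the units of the state.
- arm.state(): the state, without advancing time (a new reading comes with each control period).
- arm.snapshot(name): name is "scene" or "side" or "wrist"; returns (picture, depth): 420x560x3 uint8, red, green, blue; 420x560 float32, m along the optical axis (not along the pixel's ray), 0 where there is no reading.
- arm.get_calibration(name): a dict with "fx", "fy", "cx", "cy" (pixels), "world_from_camera" (4x4, takes a point from camera to world coordinates). Camera axes: x right, y down, z forward; pixel columns grow to the right and rows downward; lengths in m; the calibration is good to about 2 mm. A picture is of the moment at which its call begins: read the wrist's pose just before it. get_calibration takes no time and is no camera call; for the wrist camera it gives the pose at the moment of the call.
- arm.finish_job(): hands the job in; it is judged then, once.
Trained networks look in the newest picture that a camera, given by its name, has taken for a name from the list of things; names that differ only in an ending like _2 or _b are one class to them, and where a whole thing is asked for, a point or a joint stands for the part that bears it (a point fixed in the world has none). Each returns a list of dicts, best first, with "p" (0 to 1); they miss things now and then, are a little off and sometimes report something else, mostly with a low value. They report only what shows in the picture. A call takes as long as a camera call. They do not tell look-alikes from the thing itself.
- arm.trace(camera, thing): "region" (420x560 bool, what is visible of it) and "rect" ([left, top, right, bottom] in pixels, round what is visible of it).
The state is a dict: "t": time; "qpos": joint angles; "joint_velocities": joint speeds; "effort": joint torques, N m; "position": TCP position; "eef_rot": TCP orientation; "force": force on the tool from outside, world axes, zero at the start; "ft_torque": the same for the moment, N m; "width": opening from 0.0 (shut) to 1.0 (fully open); "grip_force": force on a finger pad.
Only numpy, scipy, OpenCV 4.12 (cv2) and the standard library are available. Lean on these libraries where they do the work, as an engineer would, in place of code of your own. Each camera call takes 0.05 s, during which the arm holds its last target. There are 200 camera calls.

## Working session

There is one attempt and no reset: what is moved stays moved. The work goes in short steps, Python scripts to look and compute and a shell command to move; the robot and the scene stay as the last step left them, time stands still between calls to the robot, and variables do not carry over. Pictures are saved under pics/ and viewed, at most 10 in all, crops included, and the job is handed in when it is done.

```bash
mkdir -p pics; cat > h.py <<'E'
import numpy as np, cv2
from plant import arm
def snap(n,f):
    c=arm.get_calibration(n); p,d=arm.snapshot(n); cv2.imwrite('pics/'+f,p[:,:,::-1]); return p,d,c
def pts(d,c,m=None):
    m=(d>0) if m is None else m&(d>0)
    v,u=np.nonzero(m); z=d[v,u]
    P=np.c_[(u-c['cx'])/c['fx']*z,(v-c['cy'])/c['fy']*z,z]; T=np.array(c['world_from_camera'])
    return P@T[:3,:3].T+T[:3,3]
E
python3 - <<'E'
from h import *
s=arm.state();print(s['t'],s['position'],s['eef_rot'],s['width'])
for n in('scene','side'):
    p,d,c=snap(n,n+'0.png')
    for t in('orange_lid','cork_mat','blue_lid','orange_canister'):
        for r in arm.trace(n,t)[:4]:
            P=pts(d,c,r['region'])
            print(n,t,round(r['p'],2),np.round(r['rect']),np.round(np.percentile(P,[2,50,98],axis=0),3).tolist() if len(P) else None)
im=np.hstack([cv2.imread('pics/scene0.png'),cv2.imread('pics/side0.png')])
E
```

```text
0.0 [0.16008977 0.55135727 0.16871628] [[-9.60282352e-01  2.79028607e-01 -9.17428692e-04]
 [ 2.79029933e-01  9.60280291e-01 -2.01453250e-03]
 [ 3.18876494e-04 -2.19051008e-03 -9.99997550e-01]] 1.0023531616711583
scene orange_lid 0.79 [117. 264. 185. 307.] [[0.366, 0.671, 0.003], [0.413, 0.75, 0.029], [0.487, 0.811, 0.063]]
scene orange_lid 0.65 [200. 254. 264. 292.] [[0.286, 0.493, 0.004], [0.336, 0.573, 0.029], [0.414, 0.63, 0.063]]
scene orange_lid 0.58 [260. 176. 304. 198.] [[0.143, 0.311, 0.166], [0.376, 0.371, 0.181], [0.451, 0.554, 0.328]]
scene blue_lid 0.52 [332. 177. 338. 187.] [[0.103, 0.113, 0.119], [0.405, 0.143, 0.132], [0.433, 0.481, 0.329]]
scene orange_canister 0.9 [252. 192. 306. 250.] [[0.351, 0.315, 0.003], [0.365, 0.385, 0.081], [0.454, 0.421, 0.163]]
scene orange_canister 0.57 [260. 176. 302. 195.] [[0.351, 0.315, 0.169], [0.377, 0.366, 0.182], [0.451, 0.408, 0.193]]
side orange_lid 0.93 [203. 186. 247. 218.] [[0.289, 0.479, 0.01], [0.347, 0.534, 0.03], [0.426, 0.615, 0.062]]
side orange_lid 0.9 [256. 171. 304. 201.] [[0.355, 0.267, 0.168], [0.413, 0.324, 0.185], [0.491, 0.406, 0.219]]
side orange_lid 0.65 [192. 159. 231. 183.] [[0.367, 0.66, 0.007], [0.423, 0.711, 0.03], [0.501, 0.79, 0.064]]
side cork_mat 0.97 [355. 264. 413. 312.] [[0.377, -0.167, 0.002], [0.455, -0.088, 0.01], [0.542, -0.002, 0.015]]
side blue_lid 0.89 [308. 206. 346. 236.] [[0.4, 0.103, 0.002], [0.442, 0.146, 0.141], [0.617, 0.262, 0.176]]
side orange_canister 0.9 [258. 197. 305. 238.] [[0.351, 0.265, 0.007], [0.375, 0.289, 0.087], [0.462, 0.374, 0.161]]
```

View pics/scene0.png

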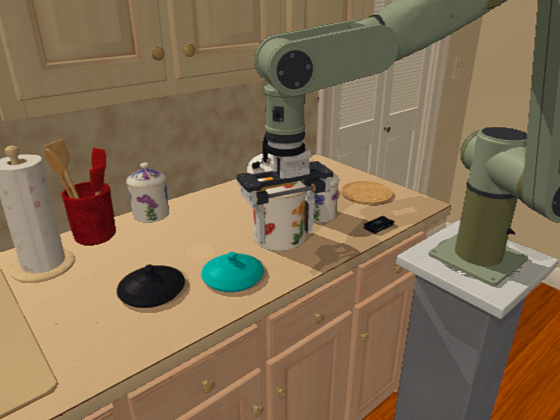

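View pics/side0.png

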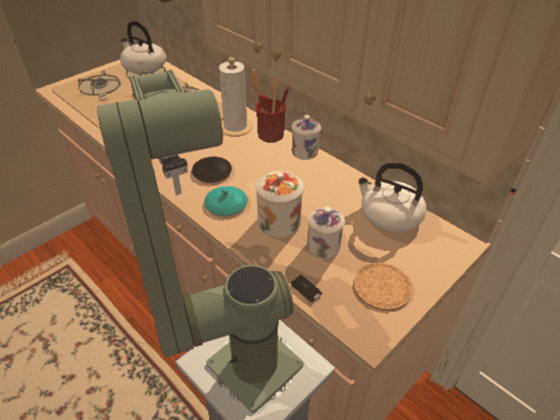

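The side view shows these candidates:
- **Orange-flowered lid:** (280,186), on the big canister. This is the one I want.
- **Look-alikes:** turquoise lid at (226,201) and black lid at (211,170), both on the worktop.
- **Blue-flowered canisters:** the near one at (326,218) and a far one at (306,130).
- **Cork mat:** (383,286). The trivet near the kettle, at about (370,240), is not the mat.

Next I'll fit positions and check a close crop.

```bash
python3 - <<'E'
from h import *
from scipy.optimize import least_squares
p,d,c=snap('side','side1.png')
cv2.imwrite('pics/crop.png',cv2.resize(p[140:330,190:440,::-1],None,fx=3,fy=3,interpolation=cv2.INTER_CUBIC))
P=pts(d,c)
def fit(Q,r,x0): 
    f=least_squares(lambda a:np.hypot(Q[:,0]-a[0],Q[:,1]-a[1])-r,x0,loss='soft_l1',f_scale=.002); return f.x.round(4),len(Q),np.abs(f.fun).mean().round(4)
R=P[np.hypot(P[:,0]-.425,P[:,1]-.336)<.1]
print('can',fit(R[(R[:,2]>.03)&(R[:,2]<.14)],.0775,[.425,.336]))
print('brim',fit(R[(R[:,2]>.164)&(R[:,2]<.173)],.08,[.425,.336]))
k=R[R[:,2]>.205]; print('knob',len(k),k.mean(0),k.min(0),k.max(0))
B=P[np.hypot(P[:,0]-.46,P[:,1]-.16)<.08]
print('blue',fit(B[(B[:,2]>.03)&(B[:,2]<.1)],.057,[.46,.16]), B[:,2].max())
for r in arm.trace('side','cork_mat')[:1]:
    M=pts(d,c,r['region']); print('mat',(M.min(0)+M.max(0))/2,np.median(M,0))
    (e0,e1,_)=cv2.fitEllipse(max(cv2.findContours(r['region'].astype(np.uint8),0,1)[0],key=len)),0,0
    T=np.array(c['world_from_camera']);ray=T[:3,:3]@[(e0[0][0]-c['cx'])/c['fx'],(e0[0][1]-c['cy'])/c['fy'],1]
    print('mat ell',e0,T[:3,3]+ray*(.01-T[2,3])/ray[2])
K=P[(P[:,0]>.3)&(P[:,0]<.9)&(P[:,1]<.25)&(P[:,1]>-.3)&(P[:,2]>.14)]
h,_,_=np.histogram2d(K[:,0],K[:,1],bins=[np.arange(.3,.95,.05),np.arange(-.3,.26,.05)]);print(h.astype(int))
s=arm.get_calibration('wrist');T=np.array(s['world_from_camera']);print(s['fx'],T.round(3))
E
```

```text
can (array([0.4306, 0.3437]), 1042, np.float64(0.0016))
brim (array([0.4322, 0.344 ]), 137, np.float64(0.003))
knob 48 [0.42675545 0.33850168 0.21820677] [0.41491325 0.32833794 0.20616133] [0.43989949 0.35236198 0.22548963]
blue (array([0.4573, 0.1575]), 494, np.float64(0.0015)) 0.18129937845879063
[[   0    0    0    0    0    0    0    0    0    0    0]
 [   0    0    0    0    0    0    0    0    0    0    0]
 [   0    0    0    0    0    0    0    0  102  135    2]
 [   0    0    0    0    0    0    0    0  113   50    0]
 [   0    0    0    0    0    0    0    0    1    0    0]
 [   0    0    1 3565 3129 2903 2515 2104 2253  547 1811]
 [   0 3094 4255  741  171  153  141  137  134  928  298]
 [   0  906    0    0    0    0    0    0    0    0    0]
 [   0  703    0    0    0    0   16  111  169   43    0]
 [   0  532    0    0    0    0  160   40    1    0    0]
 [   2  400    0    0    0    0    0    0    0    0    0]
 [1999 1923  629  306  296  281  269  263  246  233  227]]
362.61936805059685 [[ 0.28   0.928  0.246  0.09 ]
 [ 0.96  -0.27  -0.072  0.572]
 [-0.     0.256 -0.967  0.385]
 [ 0.     0.     0.     1.   ]]
```

View pics/crop.png

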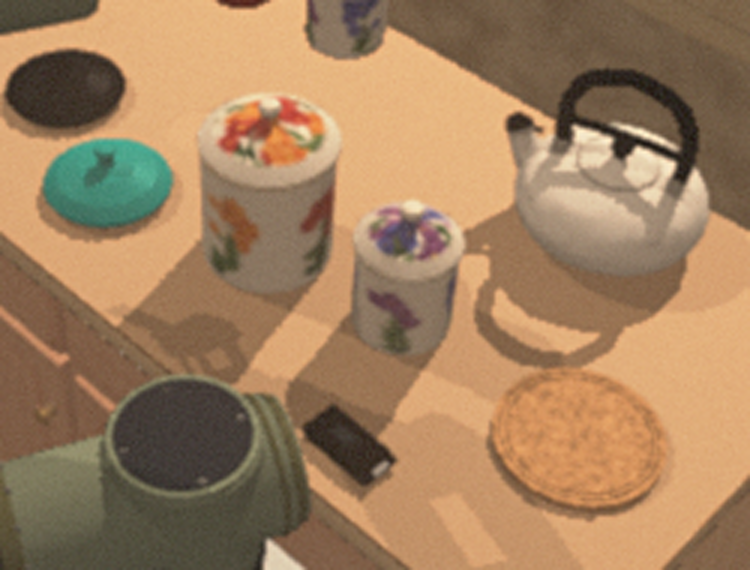

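The crop shows the orange-flowered lid with its white knob at (270,105), next to the blue one at (408,210), and the cork mat at (578,438). The choice is confirmed: the lid is at about (0.431, 0.344), and its fitted size and height match. Now I'll raise the arm and move over it.

```bash
python3 -m crank '[{"tz":-0.035},{"tz":-0.035},{"tz":-0.035},{},{}]' 0 && python3 -m crank '[{"tx":-0.032,"ty":-0.0125},{"tx":-0.032,"ty":-0.0125},{"tx":-0.032,"ty":-0.0125},{"tx":-0.032,"ty":-0.0125},{"tx":-0.032,"ty":-0.0125}]' && python3 -m crank '[{"tx":-0.032,"ty":-0.0125},{"tx":-0.032,"ty":-0.0125},{"tx":-0.032,"ty":-0.0125},{"tx":-0.032,"ty":-0.0125},{"tx":-0.03,"ty":-0.0105}]' && python3 -m crank '[{},{},{}]'
cat > w.py <<'E'
from h import *
import sys
s=arm.state();p,d,c=snap('wrist',sys.argv[1]); P=pts(d,c)
k=P[(P[:,2]>.203)&(P[:,2]<.226)&(np.hypot(P[:,0]-.431,P[:,1]-.344)<.03)]
print('knob',len(k),k.mean(0),k.min(0),k.max(0))
R=np.array(s['eef_rot']);t=s['position'];print('tcp',t.round(4),'force',s['force'],s['width'])
m=(k.min(0)+k.max(0))/2
print('to go (tool, TCP z .206):',R.T@(np.r_[m[:2],.206]-t)); print(R.round(3))
E
python3 w.py w1.png; python3 - <<'E'
from h import *
p,d,c=snap('side','s2.png');P=pts(d,c)
K=P[(P[:,0]>.3)&(P[:,0]<.62)&(P[:,1]<.2)&(P[:,1]>-.3)&(P[:,2]>.19)]
for a in np.arange(.3,.6,.04):
  q=K[(K[:,0]>=a)&(K[:,0]<a+.04)]; print(a.round(2),len(q),(q.min(0).round(3),q.max(0).round(3)) if len(q) else '')
for r in arm.trace('side','cork_mat')[:1]:
    M=pts(d,c,r['region']);M=M[abs(M[:,2]-.01)<.006]; print('mat',r['p'],r['rect'],(M.min(0)+M.max(0))/2,np.ptp(M,0),np.mean(M,0))
E
```

```text
0.3 0 
0.34 0 
0.38 0 
0.42 0 
0.46 0 
0.5 0 
0.54 85 (array([0.559, 0.124, 0.51 ]), array([0.577, 0.157, 0.541]))
0.58 26041 (array([ 0.581, -0.225,  0.412]), array([0.62 , 0.2  , 0.871]))
mat 0.96 [353.8, 264.8, 413.3, 310.3] [ 0.46175045 -0.08372041  0.00995118] [0.18123476 0.17922312 0.01189388] [ 0.45783757 -0.08702619  0.01013405]invalid input
w.py:5: RuntimeWarning: Mean of empty slice.
  print('knob',len(k),k.mean(0),k.min(0),k.max(0))
  ret = um.true_divide(
Traceback (most recent call last):
  File "w.py", line 5, in <module>
    print('knob',len(k),k.mean(0),k.min(0),k.max(0))
                                  ~~~~~^^^
ValueError: zero-size array to reduction operation minimum which has no identity
```

View pics/w1.png

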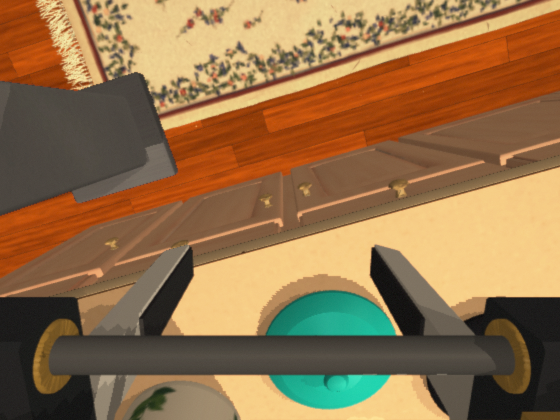

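The wrist view from the start pose shows only the turquoise lid, at (330,345). The move was refused, probably because of the empty rows, so I'll write zeros instead. The mat is at about (0.461, -0.084), 180 mm across and 10 mm high, which agrees with the description.

```bash
python3 -m crank '[{"tx":0,"ty":0,"tz":-0.035,"rx":0,"ry":0,"rz":0},{"tx":0,"ty":0,"tz":-0.035,"rx":0,"ry":0,"rz":0},{"tx":0,"ty":0,"tz":-0.035,"rx":0,"ry":0,"rz":0}]' 0
```

```text
t: 1.0
position: [0.1601, 0.5514, 0.2753]
eef_rot: [[-0.96, 0.279, -0.001], [0.279, 0.96, -0.002], [0.0, -0.002, -1.0]]
force: [0.4, 0.8, -0.7]
width: 0.823
grip_force: 0.0
```

```bash
python3 -m crank '[{"tx":-0.032,"ty":-0.0125,"tz":0,"rx":0,"ry":0,"rz":0},{"tx":-0.032,"ty":-0.0125,"tz":0,"rx":0,"ry":0,"rz":0},{"tx":-0.032,"ty":-0.0125,"tz":0,"rx":0,"ry":0,"rz":0},{"tx":-0.032,"ty":-0.0125,"tz":0,"rx":0,"ry":0,"rz":0},{"tx":-0.032,"ty":-0.0125,"tz":0,"rx":0,"ry":0,"rz":0}]' && python3 -m crank '[{"tx":-0.032,"ty":-0.0125,"tz":0,"rx":0,"ry":0,"rz":0},{"tx":-0.032,"ty":-0.0125,"tz":0,"rx":0,"ry":0,"rz":0},{"tx":-0.032,"ty":-0.0125,"tz":0,"rx":0,"ry":0,"rz":0},{"tx":-0.032,"ty":-0.0125,"tz":0,"rx":0,"ry":0,"rz":0},{"tx":-0.03,"ty":-0.0105,"tz":0,"rx":0,"ry":0,"rz":0}]' && python3 -m crank '[{"tx":0,"ty":0,"tz":0,"rx":0,"ry":0,"rz":0},{"tx":0,"ty":0,"tz":0,"rx":0,"ry":0,"rz":0},{"tx":0,"ty":0,"tz":0,"rx":0,"ry":0,"rz":0}]' ; python3 w.py w2.png
```

```text
t: 1.42
position: [0.2976, 0.4465, 0.2751]
eef_rot: [[-0.96, 0.278, 0.0], [0.278, 0.96, 0.0], [-0.0, 0.001, -1.0]]
force: [0.1, 1.3, -0.1]
width: 0.503
grip_force: 0.0
t: 1.83
position: [0.4328, 0.3438, 0.275]
eef_rot: [[-0.96, 0.279, 0.0], [0.279, 0.96, 0.0], [-0.0, 0.0, -1.0]]
force: [0.3, 0.1, 0.1]
width: 0.501
grip_force: 0.0
t: 2.08
position: [0.4312, 0.3455, 0.2748]
eef_rot: [[-0.96, 0.279, -0.001], [0.279, 0.96, 0.0], [0.001, 0.0, -1.0]]
force: [-0.1, 0.6, -0.3]
width: 0.504
grip_force: 0.0
knob 872 [0.43037603 0.34106331 0.22040109] [0.41805606 0.32744452 0.2156275 ] [0.44448928 0.35390074 0.22394853]
tcp [0.4312 0.3455 0.2748] force [-0.09864128  0.55750296 -0.30833119] 0.5039415355502095
to go (tool, TCP z .206): [-0.00150689 -0.00458458  0.06874965]
[[-0.96   0.279 -0.001]
 [ 0.279  0.96   0.   ]
 [ 0.001  0.    -1.   ]]
```

View pics/w2.png

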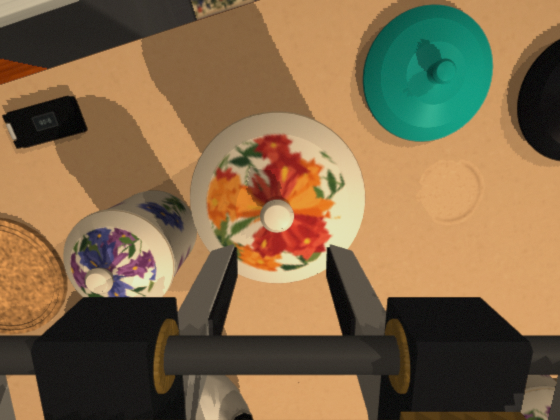

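The wrist view shows the orange-flowered lid with its knob at (277,215), almost centred between the fingers at (282,250). The blue lid is at (118,260) and the mat at (15,275). I'll go down.

```bash
python3 -m crank '[{"tx":-0.001,"ty":-0.003,"tz":0.02,"rx":0,"ry":0,"rz":0},{"tx":0,"ty":0,"tz":0.02,"rx":0,"ry":0,"rz":0},{"tx":0,"ty":0,"tz":0.018,"rx":0,"ry":0,"rz":0},{"tx":0,"ty":0,"tz":0.009,"rx":0,"ry":0,"rz":0},{"tx":0,"ty":0,"tz":0,"rx":0,"ry":0,"rz":0}]' ; python3 -m crank '[{"tx":0,"ty":0,"tz":0.002,"rx":0,"ry":0,"rz":0},{"tx":0,"ty":0,"tz":0,"rx":0,"ry":0,"rz":0},{"tx":0,"ty":0,"tz":0,"rx":0,"ry":0,"rz":0}]'
```

```text
t: 2.55
position: [0.429, 0.3421, 0.2053]
eef_rot: [[-0.961, 0.277, -0.005], [0.277, 0.961, -0.002], [0.004, -0.004, -1.0]]
force: [0.1, -0.3, -0.5]
width: 0.499
grip_force: 0.0
t: 2.8
position: [0.4322, 0.3429, 0.2073]
eef_rot: [[-0.96, 0.279, 0.002], [0.279, 0.96, 0.001], [-0.002, 0.002, -1.0]]
force: [0.6, -0.2, 0.1]
width: 0.5
grip_force: 0.0
```

```bash
python3 -m crank '[{"tx":0,"ty":0,"tz":0.0025,"rx":0,"ry":0,"rz":0},{"tx":0,"ty":0,"tz":0,"rx":0,"ry":0,"rz":0},{"tx":0,"ty":0,"tz":0,"rx":0,"ry":0,"rz":0}]'; python3 -m crank '[{"tx":0,"ty":0,"tz":0,"rx":0,"ry":0,"rz":0},{"tx":0,"ty":0,"tz":0,"rx":0,"ry":0,"rz":0},{"tx":0,"ty":0,"tz":0,"rx":0,"ry":0,"rz":0},{"tx":0,"ty":0,"tz":0,"rx":0,"ry":0,"rz":0},{"tx":0,"ty":0,"tz":0,"rx":0,"ry":0,"rz":0}]' 1;python3 -m crank '[{"tx":0,"ty":0,"tz":0,"rx":0,"ry":0,"rz":0},{"tx":0,"ty":0,"tz":0,"rx":0,"ry":0,"rz":0},{"tx":0,"ty":0,"tz":0,"rx":0,"ry":0,"rz":0}]'; python3 w.py w3.png
```

```text
t: 3.05
position: [0.4318, 0.3422, 0.2037]
eef_rot: [[-0.96, 0.279, 0.0], [0.279, 0.96, 0.0], [-0.0, 0.0, -1.0]]
force: [0.8, -0.5, 0.6]
width: 0.5
grip_force: 0.0
t: 3.47
position: [0.4316, 0.3421, 0.2033]
eef_rot: [[-0.96, 0.279, -0.0], [0.279, 0.96, -0.0], [0.0, -0.0, -1.0]]
force: [-0.5, 0.4, -0.5]
width: 0.184
grip_force: 0.0
t: 3.72
position: [0.4316, 0.3422, 0.2033]
eef_rot: [[-0.96, 0.279, -0.0], [0.279, 0.96, 0.0], [0.0, -0.0, -1.0]]
force: [0.4, -0.1, 0.1]
width: 0.009
grip_force: 0.0
knob 863 [0.42561427 0.34227383 0.21987397] [0.41811548 0.32730721 0.20332665] [0.44366838 0.35389192 0.22407909]
tcp [0.4316 0.3422 0.2033] force [ 0.35659763 -0.14180469  0.126352  ] 0.008647380104098304
to go (tool, TCP z .206): [ 0.00024012 -0.00170441 -0.00266581]
[[-0.96   0.279 -0.   ]
 [ 0.279  0.96   0.   ]
 [ 0.    -0.    -1.   ]]
```

The fingers shut on nothing, so I'll look.

View pics/w3.png

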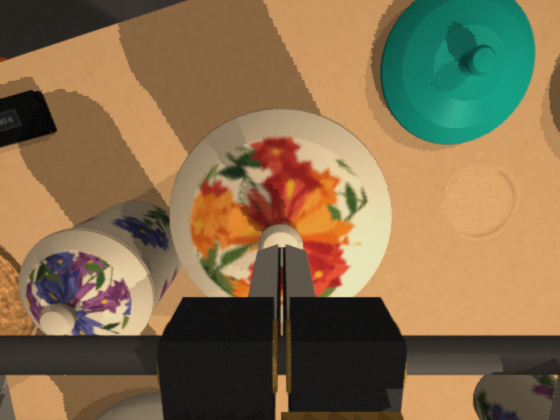

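```bash
python3 - <<'E'
from h import *
p,d,c=snap('wrist','w4.png'); T=np.array(c['world_from_camera']);s=arm.state()
q=np.linalg.inv(T)@np.r_[s['position'],1]; print('tcp px',c['fx']*q[0]/q[2]+c['cx'],c['fy']*q[1]/q[2]+c['cy'],q[2],T[:3,3])
for v in range(218,290,5):
  for u in (262,272,280,290):
    m=np.zeros(d.shape,bool);m[v,u]=1;P=pts(d,c,m);print(v,u,P[0].round(4) if len(P) else None,end=' | ')
  print()
p,d,c=snap('side','s4.png');P=pts(d,c);k=P[(np.hypot(P[:,0]-.431,P[:,1]-.342)<.03)&(P[:,2]>.2)]
print(k[np.argsort(k[:,2])].round(3)[::4])
cv2.imwrite('pics/s4c.png',cv2.resize(p[130:220,240:330,::-1],None,fx=6,fy=6,interpolation=cv2.INTER_CUBIC))
E
```

```text
tcp px 282.4999893147189 238.04224944317312 0.2269992867175286 [0.36069185 0.36211118 0.41862553]
218 262 [0.4172 0.3328 0.197 ] | 218 272 [0.4187 0.339  0.198 ] | 218 280 [0.42   0.3439 0.1986] | 218 290 [0.4224 0.3498 0.1962] | 
223 262 [0.4202 0.3319 0.1977] | 223 272 [0.4212 0.3383 0.2004] | 223 280 [0.4221 0.3433 0.2022] | 223 290 [0.4245 0.3491 0.1999] | 
228 262 [0.4232 0.331  0.1981] | 228 272 [0.419  0.3395 0.2187] | 228 280 [0.4204 0.3439 0.2182] | 228 290 [0.4221 0.3494 0.218 ] | 
233 262 [0.4209 0.3327 0.2167] | 233 272 [0.4213 0.3388 0.2208] | 233 280 [0.4227 0.3432 0.2204] | 233 290 [0.4245 0.3487 0.2195] | 
238 262 [0.4236 0.3319 0.2173] | 238 272 [0.4242 0.338  0.2207] | 238 280 [0.4252 0.3425 0.2216] | 238 290 [0.4268 0.348  0.2216] | 
243 262 [0.4259 0.3313 0.2193] | 243 272 [0.4267 0.3372 0.2218] | 243 280 [0.4281 0.3416 0.2214] | 243 290 [0.4296 0.3472 0.2219] | 
248 262 [0.4283 0.3307 0.2211] | 248 272 [0.422  0.3392 0.2436] | 248 280 [0.4241 0.3429 0.241 ] | 248 290 [0.4241 0.3482 0.245 ] | 
253 262 [0.4197 0.3351 0.2533] | 253 272 [0.4212 0.3397 0.2529] | 253 2
[... 2918 characters left out ...]
0.615]
 [0.408 0.345 0.616]
 [0.415 0.33  0.616]
 [0.418 0.341 0.616]
 [0.423 0.319 0.617]
 [0.41  0.347 0.617]
 [0.413 0.351 0.617]
 [0.435 0.313 0.618]
 [0.412 0.343 0.618]
 [0.429 0.367 0.618]
 [0.448 0.34  0.618]
 [0.412 0.358 0.618]
 [0.442 0.345 0.618]
 [0.43  0.323 0.618]
 [0.432 0.314 0.619]
 [0.419 0.334 0.619]
 [0.423 0.361 0.619]
 [0.426 0.318 0.619]
 [0.43  0.338 0.619]
 [0.439 0.321 0.619]
 [0.405 0.353 0.619]
 [0.416 0.35  0.62 ]
 [0.427 0.331 0.62 ]
 [0.42  0.354 0.62 ]
 [0.43  0.319 0.62 ]
 [0.411 0.353 0.62 ]
 [0.431 0.35  0.62 ]
 [0.417 0.347 0.621]
 [0.437 0.326 0.621]
 [0.447 0.317 0.621]
 [0.424 0.354 0.621]
 [0.449 0.323 0.621]
 [0.43  0.331 0.622]
 [0.41  0.363 0.623]]
```

View pics/s4c.png

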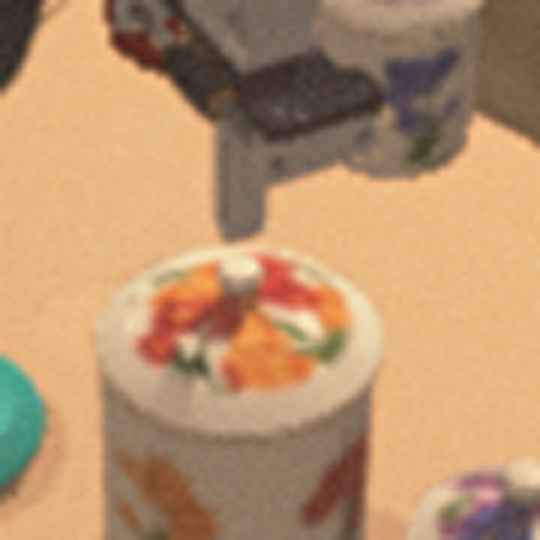

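The side crop shows the finger ends at (240,235), above the knob at (240,275). Both cameras' depth puts the real finger ends at z≈0.239, while the reported TCP is 0.203. So the fingers end about 35 mm short of the reported TCP, and I'll go by the depth. I'll open, descend part of the way and measure again.

```bash
python3 -m crank '[{"tx":0,"ty":0,"tz":0,"rx":0,"ry":0,"rz":0},{"tx":0,"ty":0,"tz":0,"rx":0,"ry":0,"rz":0},{"tx":0,"ty":0,"tz":0,"rx":0,"ry":0,"rz":0},{"tx":0,"ty":0,"tz":0,"rx":0,"ry":0,"rz":0},{"tx":0,"ty":0,"tz":0,"rx":0,"ry":0,"rz":0}]' 0; python3 -m crank '[{"tx":0,"ty":0,"tz":0.01,"rx":0,"ry":0,"rz":0},{"tx":0,"ty":0,"tz":0.01,"rx":0,"ry":0,"rz":0},{"tx":0,"ty":0,"tz":0.005,"rx":0,"ry":0,"rz":0},{"tx":0,"ty":0,"tz":0,"rx":0,"ry":0,"rz":0},{"tx":0,"ty":0,"tz":0,"rx":0,"ry":0,"rz":0}]'
cat > tip.py <<'E'
from h import *
for n in('side','wrist'):
    s=arm.state();p,d,c=snap(n,'tip_%s_%.2f.png'%(n,s['t']));P=pts(d,c);R=np.array(s['eef_rot']);L=(P-s['position'])@R
    for sg in(-1,1):
        w=s['width']*.047
        F=L[(abs(L[:,0])<.014)&(L[:,1]*sg>w-.003)&(L[:,1]*sg<w+.016)&(L[:,2]>-.08)&(L[:,2]<.01)]
        z=s['position'][2]-F[:,2]; h,_=np.histogram(z,np.arange(.18,.27,.005)); print(n,sg,h)
print(s['position'],s['width'],s['force'])
E
python3 tip.py
```

```text
t: 4.28
position: [0.4316, 0.3421, 0.2033]
eef_rot: [[-0.96, 0.279, -0.0], [0.279, 0.96, -0.0], [0.0, -0.0, -1.0]]
force: [-0.6, -0.6, 0.4]
width: 0.322
grip_force: 0.0
t: 4.7
position: [0.431, 0.3418, 0.1772]
eef_rot: [[-0.96, 0.279, -0.002], [0.279, 0.96, -0.001], [0.002, -0.002, -1.0]]
force: [-0.6, -0.4, -0.2]
width: 0.504
grip_force: 0.0
side -1 [ 0  5 21 12  3  0  1  0  5  9  6 12 10  7  6  3  0  0]
side 1 [ 0  1  6  5  0  0  4  5  8 11  6  9  5 10  8  5  0  0]
wrist -1 [  0   0 285 660   0   0  13  78 121 141 145 165 180 189 221 142   0   0]
wrist 1 [  0   0 411 501   0   0  12  82 121 140 144 166 179 191 217 136   0   0]
[0.43145875 0.34203734 0.17795338] 0.501512796472818 [ 0.23963107  0.28267484 -0.46423321]
```

The finger ends are at about 0.212 with the reported TCP at 0.178, so the offset is 34 mm. I'll go down another 9 mm and grip.

```bash
python3 -m crank '[{"tx":0,"ty":0,"tz":0.005,"rx":0,"ry":0,"rz":0},{"tx":0,"ty":0,"tz":0.004,"rx":0,"ry":0,"rz":0},{"tx":0,"ty":0,"tz":0,"rx":0,"ry":0,"rz":0},{"tx":0,"ty":0,"tz":0,"rx":0,"ry":0,"rz":0}]'; python3 -m crank '[{"tx":0,"ty":0,"tz":0,"rx":0,"ry":0,"rz":0},{"tx":0,"ty":0,"tz":0,"rx":0,"ry":0,"rz":0},{"tx":0,"ty":0,"tz":0,"rx":0,"ry":0,"rz":0},{"tx":0,"ty":0,"tz":0,"rx":0,"ry":0,"rz":0},{"tx":0,"ty":0,"tz":0,"rx":0,"ry":0,"rz":0}]' 1;python3 -m crank '[{"tx":0,"ty":0,"tz":0,"rx":0,"ry":0,"rz":0},{"tx":0,"ty":0,"tz":0,"rx":0,"ry":0,"rz":0},{"tx":0,"ty":0,"tz":0,"rx":0,"ry":0,"rz":0}]'
```

```text
t: 5.13
position: [0.4313, 0.342, 0.1689]
eef_rot: [[-0.96, 0.279, -0.001], [0.279, 0.96, -0.0], [0.001, -0.001, -1.0]]
force: [-0.0, -0.5, -0.6]
width: 0.5
grip_force: 0.0
t: 5.55
position: [0.4317, 0.3421, 0.1696]
eef_rot: [[-0.96, 0.279, 0.0], [0.279, 0.96, 0.0], [-0.0, 0.0, -1.0]]
force: [-0.1, -0.4, 0.0]
width: 0.247
grip_force: 30.0
t: 5.8
position: [0.4317, 0.3421, 0.1695]
eef_rot: [[-0.96, 0.279, 0.0], [0.279, 0.96, 0.0], [-0.0, 0.0, -1.0]]
force: [-0.6, -0.6, 1.1]
width: 0.249
grip_force: 30.0
```

The grip holds at 23.4 mm, the width of the knob, with 30 N. I'll lift.

```bash
python3 -m crank '[{"tx":0,"ty":0,"tz":-0.004,"rx":0,"ry":0,"rz":0},{"tx":0,"ty":0,"tz":-0.008,"rx":0,"ry":0,"rz":0},{"tx":0,"ty":0,"tz":-0.012,"rx":0,"ry":0,"rz":0},{"tx":0,"ty":0,"tz":-0.018,"rx":0,"ry":0,"rz":0},{"tx":0,"ty":0,"tz":-0.018,"rx":0,"ry":0,"rz":0}]';python3 -m crank '[{"tx":0,"ty":0,"tz":-0.01,"rx":0,"ry":0,"rz":0},{"tx":0,"ty":0,"tz":0,"rx":0,"ry":0,"rz":0},{"tx":0,"ty":0,"tz":0,"rx":0,"ry":0,"rz":0}]'
python3 - <<'E'
from h import *
p,d,c=snap('side','s5.png');cv2.imwrite('pics/s5c.png',cv2.resize(p[120:320,220:440,::-1],None,fx=2.5,fy=2.5,interpolation=cv2.INTER_CUBIC))
s=arm.state();print((np.array(s['eef_rot']).T@(np.array([.461,-.084,s['position'][2]])-s['position'])))
E
```

```text
t: 6.22
position: [0.4313, 0.342, 0.2303]
eef_rot: [[-0.96, 0.279, -0.001], [0.279, 0.96, -0.0], [0.001, -0.001, -1.0]]
force: [0.9, -0.7, -1.8]
width: 0.248
grip_force: 30.0
t: 6.47
position: [0.4321, 0.3424, 0.2402]
eef_rot: [[-0.96, 0.279, 0.002], [0.279, 0.96, 0.001], [-0.001, 0.001, -1.0]]
force: [0.0, -0.2, -3.0]
width: 0.246
grip_force: 30.0
[-1.47344326e-01 -4.00803177e-01  1.17051837e-04]
```

View pics/s5c.png

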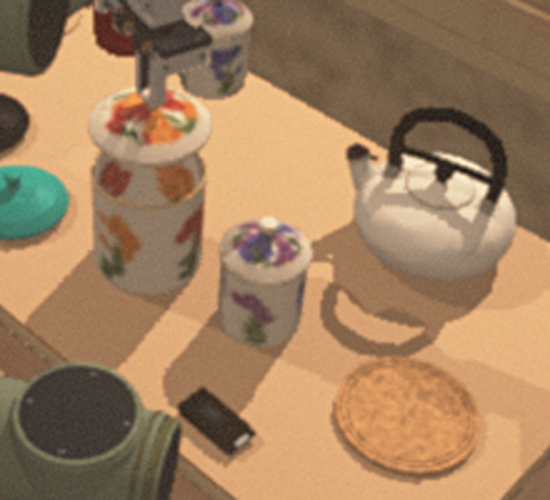

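The crop shows the lid at (150,125), level in the fingers above the open canister. Its underside is at about 0.225, well above the blue knob at 0.177 (pixel 268,222). I'll carry it to the mat.

```bash
for i in 1 2 3; do :; done
python3 -m crank '[{"tx":-0.004,"ty":-0.01,"tz":0,"rx":0,"ry":0,"rz":0},{"tx":-0.006,"ty":-0.016,"tz":0,"rx":0,"ry":0,"rz":0},{"tx":-0.008,"ty":-0.021,"tz":0,"rx":0,"ry":0,"rz":0},{"tx":-0.008,"ty":-0.021,"tz":0,"rx":0,"ry":0,"rz":0},{"tx":-0.008,"ty":-0.021,"tz":0,"rx":0,"ry":0,"rz":0}]'
python3 -m crank '[{"tx":-0.008,"ty":-0.021,"tz":0,"rx":0,"ry":0,"rz":0},{"tx":-0.008,"ty":-0.021,"tz":0,"rx":0,"ry":0,"rz":0},{"tx":-0.008,"ty":-0.021,"tz":0,"rx":0,"ry":0,"rz":0},{"tx":-0.008,"ty":-0.021,"tz":0,"rx":0,"ry":0,"rz":0},{"tx":-0.008,"ty":-0.021,"tz":0,"rx":0,"ry":0,"rz":0}]'
python3 -m crank '[{"tx":-0.008,"ty":-0.021,"tz":0,"rx":0,"ry":0,"rz":0},{"tx":-0.008,"ty":-0.021,"tz":0,"rx":0,"ry":0,"rz":0},{"tx":-0.008,"ty":-0.021,"tz":0,"rx":0,"ry":0,"rz":0},{"tx":-0.008,"ty":-0.021,"tz":0,"rx":0,"ry":0,"rz":0},{"tx":-0.008,"ty":-0.021,"tz":0,"rx":0,"ry":0,"rz":0}]'
python3 -m crank '[{"tx":-0.008,"ty":-0.021,"tz":0,"rx":0,"ry":0,"rz":0},{"tx":-0.008,"ty":-0.021,"tz":0,"rx":0,"ry":0,"rz":0},{"tx":-0.007,"ty":-0.021,"tz":0,"rx":0,"ry":0,"rz":0},{"tx":-0.006,"ty":-0.015,"tz":0,"rx":0,"ry":0,"rz":0},{"tx":-0.004,"ty":-0.01,"tz":0,"rx":0,"ry":0,"rz":0}]'
python3 -m crank '[{"tx":0,"ty":0,"tz":0,"rx":0,"ry":0,"rz":0},{"tx":0,"ty":0,"tz":0,"rx":0,"ry":0,"rz":0},{"tx":0,"ty":0,"tz":0,"rx":0,"ry":0,"rz":0}]'
cat > m.py <<'E'
from h import *
s=arm.state();p,d,c=snap('wrist','wm%.1f.png'%s['t']);P=pts(d,c)
R=np.array(s['eef_rot']);t=np.array(s['position'])
for th in('cork_mat','orange_lid'):
  for r in arm.trace('wrist',th)[:2]:
    M=pts(d,c,r['region']); print(th,r['p'],np.round(r['rect']),np.percentile(M,[1,50,99],axis=0).round(3).tolist())
print('go',R.T@(np.array([.461,-.084,t[2]])-t),t,s['force'],s['width'])
E
python3 m.py
```

```text
t: 6.93
position: [0.4384, 0.2453, 0.2377]
eef_rot: [[-0.96, 0.279, -0.003], [0.279, 0.96, -0.002], [0.002, -0.002, -1.0]]
force: [0.6, -0.5, -2.6]
width: 0.249
grip_force: 30.0
t: 7.35
position: [0.4473, 0.1333, 0.2379]
eef_rot: [[-0.96, 0.279, -0.003], [0.279, 0.96, -0.001], [0.002, -0.001, -1.0]]
force: [0.6, 0.4, -3.1]
width: 0.246
grip_force: 30.0
t: 7.77
position: [0.4563, 0.0216, 0.238]
eef_rot: [[-0.96, 0.279, -0.003], [0.279, 0.96, -0.0], [0.003, -0.001, -1.0]]
force: [0.5, -0.4, -2.4]
width: 0.248
grip_force: 30.0
t: 8.18
position: [0.4635, -0.0724, 0.238]
eef_rot: [[-0.96, 0.281, -0.003], [0.281, 0.96, 0.0], [0.003, -0.001, -1.0]]
force: [-0.2, 0.3, -1.7]
width: 0.249
grip_force: 30.0
t: 8.43
position: [0.4643, -0.0698, 0.2389]
eef_rot: [[-0.96, 0.279, -0.001], [0.279, 0.96, 0.001], [0.001, 0.001, -1.0]]
force: [0.0, -0.4, -1.9]
width: 0.247
grip_force: 30.0
orange_lid 0.88 [152. 107. 408. 335.] [[0.388, -0.143, 0.24], [0.441, -0.065, 0.256], [0.515, 0.004, 0.291]]
go [-7.64084560e-04 -1.45980900e-02 -9.92811284e-06] [ 0.46433453 -0.06976732  0.23891273] [ 0.03684364 -0.42481597 -1.91879066] 0.24684567531982382
```

```bash
python3 -m crank '[{"tx":-0.001,"ty":-0.0145,"tz":0.015,"rx":0,"ry":0,"rz":0},{"tx":0,"ty":0,"tz":0.025,"rx":0,"ry":0,"rz":0},{"tx":0,"ty":0,"tz":0.025,"rx":0,"ry":0,"rz":0},{"tx":0,"ty":0,"tz":0.025,"rx":0,"ry":0,"rz":0},{"tx":0,"ty":0,"tz":0.025,"rx":0,"ry":0,"rz":0}]'
python3 -m crank '[{"tx":0,"ty":0,"tz":0.02,"rx":0,"ry":0,"rz":0},{"tx":0,"ty":0,"tz":0.01,"rx":0,"ry":0,"rz":0},{"tx":0,"ty":0,"tz":0,"rx":0,"ry":0,"rz":0},{"tx":0,"ty":0,"tz":0,"rx":0,"ry":0,"rz":0}]'
python3 - <<'E'
from h import *
p,d,c=snap('side','s6.png');cv2.imwrite('pics/s6c.png',cv2.resize(p[170:330,270:460,::-1],None,fx=3,fy=3,interpolation=cv2.INTER_CUBIC))
E
```

```text
t: 9.0
position: [0.4619, -0.084, 0.1236]
eef_rot: [[-0.961, 0.278, 0.001], [0.278, 0.961, -0.0], [-0.001, 0.0, -1.0]]
force: [0.4, -0.3, -3.2]
width: 0.243
grip_force: 30.0
t: 9.33
position: [0.4619, -0.0843, 0.0946]
eef_rot: [[-0.96, 0.278, -0.0], [0.278, 0.96, 0.0], [0.0, 0.0, -1.0]]
force: [1.4, 0.0, -1.6]
width: 0.245
grip_force: 30.0
```

View pics/s6c.png

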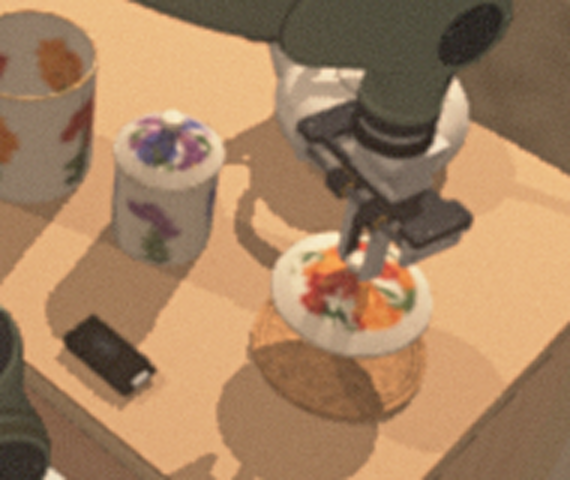

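The lid at (350,295) is level above the mat at (338,360), and the blue canister is undisturbed. About 70 mm remain.

```bash
python3 -m crank '[{"tx":0,"ty":0,"tz":0.02,"rx":0,"ry":0,"rz":0},{"tx":0,"ty":0,"tz":0.02,"rx":0,"ry":0,"rz":0},{"tx":0,"ty":0,"tz":0.015,"rx":0,"ry":0,"rz":0},{"tx":0,"ty":0,"tz":0.007,"rx":0,"ry":0,"rz":0},{"tx":0,"ty":0,"tz":0,"rx":0,"ry":0,"rz":0}]'
python3 -m crank '[{"tx":0,"ty":0,"tz":0.002,"rx":0,"ry":0,"rz":0},{"tx":0,"ty":0,"tz":0.002,"rx":0,"ry":0,"rz":0},{"tx":0,"ty":0,"tz":0,"rx":0,"ry":0,"rz":0},{"tx":0,"ty":0,"tz":0,"rx":0,"ry":0,"rz":0}]'
python3 m.py
```

```text
t: 9.8
position: [0.4615, -0.0846, 0.0322]
eef_rot: [[-0.96, 0.279, -0.001], [0.279, 0.96, 0.0], [0.001, 0.0, -1.0]]
force: [0.5, -0.5, -2.2]
width: 0.247
grip_force: 30.0
t: 10.13
position: [0.4625, -0.085, 0.0292]
eef_rot: [[-0.96, 0.279, 0.002], [0.279, 0.96, -0.001], [-0.002, -0.0, -1.0]]
force: [0.4, -0.1, -2.7]
width: 0.252
grip_force: 30.0
cork_mat 0.74 [147.  93. 416. 285.] [[0.375, -0.174, 0.001], [0.397, -0.057, 0.01], [0.508, 0.003, 0.028]]
orange_lid 0.78 [153. 104. 410. 336.] [[0.387, -0.158, 0.03], [0.439, -0.08, 0.047], [0.513, -0.012, 0.082]]
go [ 1.74224939e-03  5.32820364e-04 -3.09758417e-06] [ 0.46252443 -0.08499773  0.02922311] [ 0.44662277 -0.14208678 -2.73628849] 0.25203478936237905
```

```bash
python3 -m crank '[{"tx":0.001,"ty":0,"tz":0.002,"rx":0,"ry":0,"rz":0},{"tx":0,"ty":0,"tz":0,"rx":0,"ry":0,"rz":0},{"tx":0,"ty":0,"tz":0.0015,"rx":0,"ry":0,"rz":0},{"tx":0,"ty":0,"tz":0,"rx":0,"ry":0,"rz":0}]'
python3 -m crank '[{"tx":0,"ty":0,"tz":0.001,"rx":0,"ry":0,"rz":0},{"tx":0,"ty":0,"tz":0,"rx":0,"ry":0,"rz":0},{"tx":0,"ty":0,"tz":0,"rx":0,"ry":0,"rz":0}]'
```

```text
t: 10.62
position: [0.4604, -0.0843, 0.0245]
eef_rot: [[-0.96, 0.279, -0.001], [0.279, 0.96, 0.0], [0.001, 0.0, -1.0]]
force: [0.3, -0.2, -2.4]
width: 0.251
grip_force: 30.0
t: 10.87
position: [0.4606, -0.0844, 0.0243]
eef_rot: [[-0.96, 0.279, -0.0], [0.279, 0.96, 0.0], [0.0, -0.0, -1.0]]
force: [-2.7, 0.8, 3.0]
width: 0.243
grip_force: 30.0
```

The force turned upward, so the lid has touched down. I'll open the fingers and retreat straight up.

```bash
python3 -m crank '[{"tx":0,"ty":0,"tz":0,"rx":0,"ry":0,"rz":0},{"tx":0,"ty":0,"tz":0,"rx":0,"ry":0,"rz":0},{"tx":0,"ty":0,"tz":0,"rx":0,"ry":0,"rz":0},{"tx":0,"ty":0,"tz":0,"rx":0,"ry":0,"rz":0},{"tx":0,"ty":0,"tz":0,"rx":0,"ry":0,"rz":0}]' 0
python3 -m crank '[{"tx":0,"ty":0,"tz":-0.01,"rx":0,"ry":0,"rz":0},{"tx":0,"ty":0,"tz":-0.02,"rx":0,"ry":0,"rz":0},{"tx":0,"ty":0,"tz":-0.03,"rx":0,"ry":0,"rz":0},{"tx":0,"ty":0,"tz":-0.03,"rx":0,"ry":0,"rz":0},{"tx":0,"ty":0,"tz":-0.03,"rx":0,"ry":0,"rz":0}]'
python3 -m crank '[{"tx":0,"ty":0,"tz":-0.02,"rx":0,"ry":0,"rz":0},{"tx":0,"ty":0,"tz":0,"rx":0,"ry":0,"rz":0},{"tx":0,"ty":0,"tz":0,"rx":0,"ry":0,"rz":0},{"tx":0,"ty":0,"tz":0,"rx":0,"ry":0,"rz":0},{"tx":0,"ty":0,"tz":0,"rx":0,"ry":0,"rz":0}]'
python3 m.py; ls -t pics/wm* | head -1 | xargs -I{} cp {} pics/last.png
```

```text
t: 11.28
position: [0.4609, -0.0845, 0.0238]
eef_rot: [[-0.96, 0.279, 0.0], [0.279, 0.96, -0.0], [-0.0, -0.0, -1.0]]
force: [-0.1, -0.4, -0.2]
width: 0.498
grip_force: 0.0
t: 11.7
position: [0.4605, -0.0843, 0.1456]
eef_rot: [[-0.96, 0.279, -0.0], [0.279, 0.96, 0.0], [0.0, -0.0, -1.0]]
force: [1.2, 0.4, -0.2]
width: 0.499
grip_force: 0.0
t: 12.12
position: [0.4593, -0.0839, 0.1621]
eef_rot: [[-0.96, 0.279, -0.003], [0.279, 0.96, 0.001], [0.004, 0.0, -1.0]]
force: [-0.9, -0.3, 0.2]
width: 0.499
grip_force: 0.0
cork_mat 0.87 [195. 108. 367. 275.] [[0.376, -0.174, 0.009], [0.448, -0.078, 0.011], [0.551, 0.002, 0.012]]
cork_mat 0.4 [200. 113. 362. 268.] [[0.385, -0.159, 0.023], [0.451, -0.083, 0.041], [0.533, -0.011, 0.076]]
orange_lid 0.81 [202. 110. 363. 269.] [[0.386, -0.158, 0.026], [0.451, -0.083, 0.042], [0.532, -0.012, 0.076]]
go [-1.64687440e-03  3.53573045e-04 -5.72360257e-06] [ 0.45931988 -0.0838799   0.16206807] [-0.90300764 -0.2931447   0.20408167] 0.4994099223668538
```

View pics/last.png

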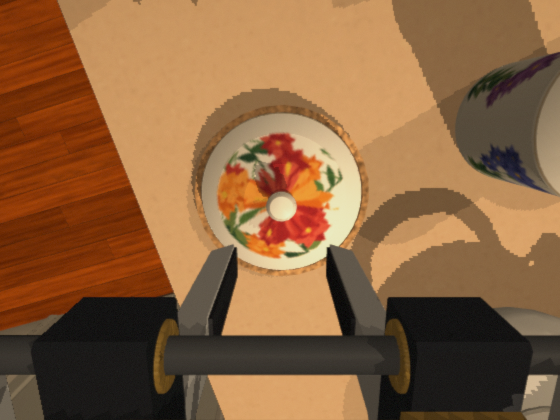

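The lid, with its knob at (282,207), stands upright and centred on the mat, which shows as an even ring around (281,190). The gripper is clear, so I'll hand in.

```bash
python3 -c "
from plant import arm
print(arm.finish_job())"
```

```text
the job is handed in; nothing more can be done
None
```

The orange-flowered lid stands upright on the middle of the cork mat, about 12 s of the 38 s in; no picture showed either canister disturbed, and I handed the job in, but it returned no verdict.

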